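Slide box through the treadle gate

ROBOT

A 6-joint arm with a two-finger parallel gripper is mounted at the origin on a cart in front of the work surface, level with it; the furniture and walls round the work are solid. World frame = base frame: x ahead of the robot, y to its left, z up, the work surface at z = 0. Lengths are in m, angles in rad, forces in N, time in s.
With the tool pointing down it reaches from about 0.275 to 0.825 m from the base axis. Payload 4.9 kg.
Tool frame: the origin (TCP) lies midway between the tips of the shut fingers; the grasp point (between the pads) lies 19 mm behind it (bot.grip_depth is the distance from the TCP to the grasp point, in m); z points along the fingers, y is the line along which they close (so a half turn about z gives the same grasp; the last joint's range is limited). The gripper opens to 85 mm and grips with 20 to 120 N. Pads are 22 mm wide; open, the fingers measure 114 mm over their backs; the gripper's body (76 mm by 85 mm) begins 54 mm behind the grasp point. The pads swing forward as they close: fully open they stand 13 mm farther back than shut.
Start: joints at [1.076, 0.326, -0.193, 1.052, 0, 1.437], TCP at [0.194, 0.515, 0.231] pointing down, gripper open.
Joint ranges: [-2.65, 2.65], [-0.97, 1.79], [-1.3, 1.35], [-1.93, 2.1], [-1.47, 1.37], [-3.14, 3.14]. Speed limits (rad/s): [2.57, 2.57, 3.14, 3.14, 3.14, 3.14].

INTERFACE

Orientations are given as a unit quaternion [w, x, y, z].
In Python, from cell import bot gives the robot as it stands. Calls block until the motion is done:
- bot.move_pose(position, orientation): joint-space move of the TCP to a pose.
- bot.move_linear(position, speed=0.15, rotation=None, until_force=None): straight line of the TCP; rotation=None keeps the orientation; speed is the mean speed in m/s. With until_force (N) it stops when the force on the tool has changed by that much, and returns True; else False.
- bot.goto_joints(angles): joint-space move.
- bot.set_gripper(opening, grasp_force=None): opening from 0.0 (shut) to 1.0 (fully open); grasp_force is the grip in N (None keeps the last); returns when the fingers have stopped.
- bot.wait(seconds).
- bot.solve_ik(position, orientation): joint angles nearest the present ones, or None.
- bot.camera(name): name is "scene" or "top" or "wrist"; returns the picture (384x512x3 uint8, red, green, blue); there is no depth.
- bot.calibration(name): a dict with "mtx" (3x3 intrinsics, pixels), "k1" (the pictures are not rectified: a ray, as slopes to the right and down, at radius r is drawn at 1 + k1 r^2 times it, then the intrinsics apply), "extrinsics" (4x4, takes a point from world to camera coordinates); the wrist camera has in their place "hand_eye" (4x4, takes a point from camera to tool coordinates, whose origin is the TCP and whose axes are the flange's). Camera axes: x right, y down, z forward; pixel columns grow to the right and rows downward; lengths in m; the calibration is good to about 2 mm. A picture is of the moment at which its call begins: read the wrist's pose just before it. calibration takes no time and is no camera call.
A pose or a line that the arm cannot do raises bot.PlanningError and nothing moves.
- bot.close_job(): hands the job in; it is judged then, once.
Trained networks look in the newest picture that a camera, given by its name, has taken for a name from the list of things; names that differ only in an ending like _2 or _b are one class to them, and where a whole thing is asked for, a point or a joint stands for the part that bears it (a point fixed in the world has none). Each returns a list of dicts, best first, with "confidence" (0 to 1); they miss things now and then, are a little off and sometimes report something else, mostly with a low value. They report only what shows in the picture. A call takes as long as a camera call. They do not tell look-alikes from the thing itself.
- bot.search_frame(camera, thing): "bbox" ([left, top, width, height] in pixels, round what is visible of it).
Readings, each from a call of its own:
- bot.read_clock(): time.
- bot.read_joint_positions(): joint angles.
- bot.read_joint_vel(): joint speeds.
- bot.read_joint_efforts(): joint torques, N m.
- bot.read_position(): TCP position.
- bot.read_tool_rot(): TCP orientation.
- bot.read_ft_force(): force on the tool from outside, world axes, zero at the start.
- bot.read_moment(): the same for the moment, N m.
- bot.read_gripper_width(): opening from 0.0 (shut) to 1.0 (fully open).
- bot.read_finger_force(): force on a finger pad.
Only numpy, scipy, OpenCV 4.12 (cv2) and the standard library are available. Lean on these libraries where they do the work, as an engineer would, in place of code of your own. Each camera call takes 0.05 s, during which the arm holds its last target. There are 200 camera calls.

TASK

Push the slide box along the chute, through the treadle gate and into the end bay: with one fingertip press the long treadle plate down so the gate arm swings up, and keep it held there while another finger pushes the box past, the gate arm never touching the box. When the whole box is beyond the gate, let the gate drop fully shut behind it and leave everything released. Only touch and push, never lift or tip the box, and leave the things around the chute where they are.

Things in the scene. Friction and masses are not known exactly. Their poses are not given: they have to be found in the camera images.
- chute: Fixed aluminium chute. Origin on the worktop, on the chute's centre line, under the gate; x = the way the box must travel, y = to the left of travel (treadle side), z up. Deck top z = 6 mm, x -215 to 130, y -38 to 54. Guide walls' inner faces y = -28.5 and 28.5, tops z = 22. Bearing blocks of the gate's shaft, 12 x 16 mm, 38 mm high, at y = 44, x = -211 and 56.
- bay_end (a point): Middle of the end stop's inner face, at the deck (x = 122 mm, y = 0, z = 6 in the chute's frame; stop 67 mm wide, top z = 36 mm). The end bay reaches from the gate (x = 0) to here.
- gate (a joint): Gate angle, rad: 0 shut, 1.2 open stop; a spring shuts it (0.04 Nm shut, 0.11 Nm at the stop: 1 to 7 N of press on the treadle). Arm and treadle are one rigid piece on a shaft along the chute's x at y = 44 mm, z = 30 mm (chute's frame). Pressing the treadle down raises the arm by the same angle. The arm is clear of the box from 0.9 rad; the box cannot push it open.
- gate_tip (a point): Free end of the gate arm: a bar 8 mm (along x, centred on x = 0) by 10 mm high, from the shaft 44 mm across the chute to its centre line. Shut: level, z 25 to 35 mm, blocking the box. At 1.1 rad: this end at y = 24, z = 69 mm in the chute's frame.
- treadle_edge (a point): Middle (x = -77.5 mm) of the treadle's outer edge. Treadle: grey plate 4 mm thick, 8 mm lip turned down at the edge, x -200 to 45 mm, from the shaft 41 mm outward (+y). Shut: slopes up outward by 0.70 rad, this edge at y = 75, z = 56 mm; at 0.70 rad level, at 1.1 rad sloping 0.4 down. There a fingertip at y 65 to 80 mm is near z = 22 mm; it can slide along in x, holding.
- slide_box: Loose closed red slide box, 89 mm (its x) by 51 mm (y) by 34 mm high, 0.12 kg; origin at the centre of its underside. It starts on the chute's deck between the walls, before the gate, its long side along the chute (its x axis along the chute's x). Its top is 40 mm above the worktop.
- cover_glass_box: Bystander: small box standing upright, 18 x 40 x 60 mm high, beside the end bay on the treadle's side; origin at the centre of its underside.
- lab_timer: Bystander: flat timer, 70 x 66 x 16 mm, beside the chute on the side away from the treadle; origin at the centre of its underside.
- pen_2: Bystander: thin pen, 11 x 145 x 9 mm, lying beside the chute on the side away from the treadle; origin at the centre of its underside.
- beaker: Bystander: clear beaker, 55 mm across, 70 mm high, to the right and behind the chute's entrance; origin at the centre of its underside.
Things that resemble listed ones, but are neither listed nor needed, are in the scene too. There is more than one size of the slide_box; the job needs the smaller.

How it is judged:
By the outcome, as a careful person would: the job done as asked, in the order asked, and still so for the second after the job is handed in, with the robot touching nothing.
It also fails if it takes over 48 s, if anything falls off the work surface, if the arm or the gripper's body presses on something with over 40 N, if the wrist force passes 120 N, or if a joint passes its speed limit or range.

## Working session

There is one attempt and no reset: what is moved stays moved. The work goes in short steps, each a Python script; the robot and the scene stay as the last script left them, time stands still between calls to the robot, and variables do not carry over. Pictures are saved under pics/ and viewed, at most 10 in all, crops included, and the job is handed in when it is done.

```bash
mkdir -p pics; ls
cat > h.py <<'E'
import numpy as np, cv2
from cell import bot
def snap(c,fn=None):
    im=bot.camera(c)
    if fn: cv2.imwrite('pics/'+fn,im[:,:,::-1])
    return im
def ray(c,uv):
    k=bot.calibration(c); K=np.array(k['mtx']); E=np.array(k['extrinsics'])
    d=np.array([(uv[0]-K[0,2])/K[0,0],(uv[1]-K[1,2])/K[1,1]]); s=d.copy()
    for _ in range(20): s=d/(1+k['k1']*(s@s))
    R=E[:3,:3]; return -R.T@E[:3,3], R.T@np.array([s[0],s[1],1])
def at(c,uv,z):
    o,d=ray(c,uv); return o+d*(z-o[2])/d[2]
def proj(c,p):
    k=bot.calibration(c); K=np.array(k['mtx']); E=np.array(k['extrinsics'])
    q=E[:3,:3]@np.array(p)+E[:3,3]; s=q[:2]/q[2]; s=s*(1+k['k1']*(s@s))
    return K[:2,:2]@s+K[:2,2]
E
python3 - <<'E'
from h import *
for c in('scene','top'):
    im=snap(c,c+'0.png')
    for t in('slide_box','chute','gate','treadle_edge','cover_glass_box','lab_timer','pen_2','beaker'):
        print(c,t,[(np.round(r['bbox']).tolist(),round(r['confidence'],2)) for r in bot.search_frame(c,t)[:4]])
    k=bot.calibration(c);E=np.array(k['extrinsics']);print(-E[:3,:3].T@E[:3,3],k['mtx'])
E
```

```text
pics
scene slide_box [([306.0, 241.0, 34.0, 53.0], 0.94), ([251.0, 204.0, 17.0, 2.0], 0.7), ([238.0, 204.0, 34.0, 25.0], 0.63)]
scene chute [([184.0, 188.0, 115.0, 60.0], 0.88), ([199.0, 207.0, 86.0, 31.0], 0.44)]
scene gate [([200.0, 205.0, 85.0, 35.0], 0.85)]
scene treadle_edge [([198.0, 202.0, 87.0, 34.0], 0.98)]
scene cover_glass_box [([174.0, 198.0, 9.0, 26.0], 0.8), ([183.0, 186.0, 116.0, 62.0], 0.35)]
scene lab_timer [([216.0, 175.0, 26.0, 21.0], 0.76)]
scene pen_2 [([249.0, 199.0, 34.0, 14.0], 0.47)]
scene beaker [([354.0, 213.0, 24.0, 31.0], 0.76)]
[-0.05126713 -0.48056032  0.64166333] [[353.65180012   0.         258.10200379]
 [  0.         353.65180012 195.07821708]
 [  0.           0.           1.        ]]
top slide_box [([224.0, 195.0, 46.0, 36.0], 0.8), ([321.0, 180.0, 67.0, 63.0], 0.76)]
top chute [([150.0, 180.0, 154.0, 87.0], 0.55), ([193.0, 213.0, 112.0, 52.0], 0.53)]
top gate [([195.0, 210.0, 108.0, 51.0], 0.95)]
top treadle_edge [([191.0, 212.0, 112.0, 56.0], 0.8)]
top cover_glass_box [([171.0, 266.0, 16.0, 22.0], 0.76)]
top lab_timer [([158.0, 177.0, 29.0, 28.0], 0.9)]
top pen_2 [([214.0, 177.0, 49.0, 18.0], 0.78)]
top beaker [([333.0, 120.0, 30.0, 31.0], 0.59)]
[0.38076172 0.00589623 0.96110004] [[410.73059379   0.         254.65171737]
 [  0.         410.73059379 194.23358748]
 [  0.           0.           1.        ]]
```

Run:
```python
import cv2
a=cv2.imread('pics/top0.png');cv2.imwrite('pics/top0c.png',cv2.resize(a[110:300,140:400],None,fx=3,fy=3,interpolation=2))
a=cv2.imread('pics/scene0.png');cv2.imwrite('pics/scene0c.png',cv2.resize(a[160:300,160:390],None,fx=3.4,fy=3.4,interpolation=2))
```

```text
(no output)
```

View pics/top0c.png

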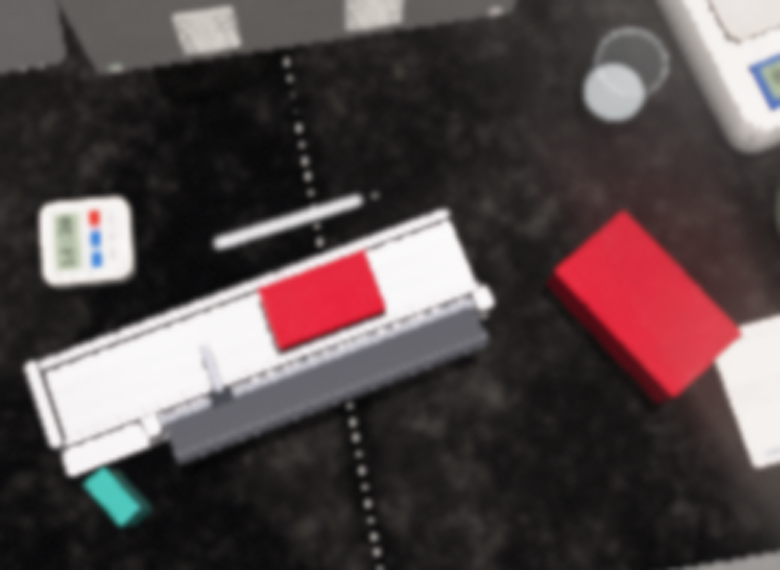

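View pics/scene0c.png

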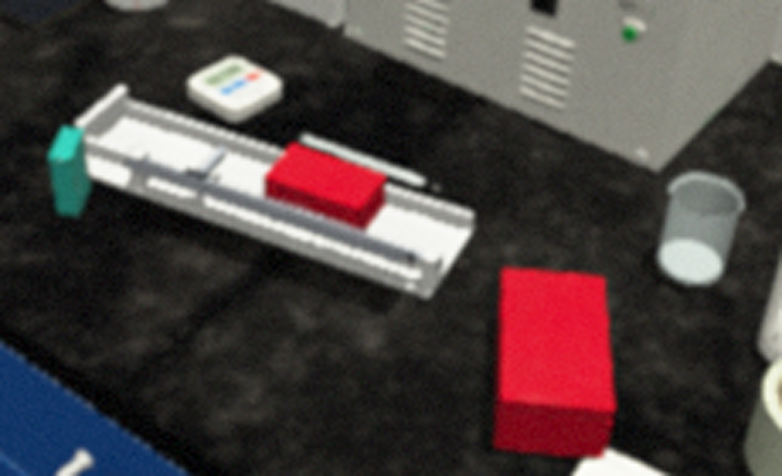

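Candidates for the slide box: the small red box on the chute at top (247,210), and a big red look-alike at top (355,211) off the chute. By the description (smaller, on the deck between the walls), I choose (247,210). The gate arm is at top (210,234), the treadle spans (195–303, 212–264), and the end stop is at about (154,245).

Next I fit the chute pose from the named corners.

```bash
cat > fit.py <<'E'
from h import *
from scipy.optimize import least_squares
T=lambda x,y:('top',(140+x/3,110+y/3)); S=lambda x,y:('scene',(160+x/3.4,160+y/3.4))
obs=[((130,-33.5,36),T(28,362)),((130,33.5,36),T(57,446)),((-200,75,56),T(488,338)),((45,75,56),T(181,462)),
((-215,-30,22),T(447,211)),((0,0,35),T(206,347)),((130,-33.5,36),S(124,87)),((-215,-30,22),S(474,213))]
def w(P,p):
    c,s=np.cos(P[2]),np.sin(P[2]); return np.array([P[0]+(c*p[0]-s*p[1])/1e3,P[1]+(s*p[0]+c*p[1])/1e3,p[2]/1e3])
f=lambda P:np.concatenate([proj(o[1][0],w(P,o[0]))-o[1][1] for o in obs])
g0=at('top',(209,232),.03); e=at('top',(154,245),.036)
P0=[g0[0],g0[1],np.arctan2(e[1]-g0[1],e[0]-g0[0])]
r=least_squares(f,P0,loss='soft_l1'); P=r.x
if __name__=='__main__':
    print(P0,P); print(np.round(f(P).reshape(-1,2),1).tolist())
    np.save('P.npy',P)
    c,s=np.cos(P[2]),np.sin(P[2]); R=np.array([[c,s],[-s,c]])
    # red box top
    im=cv2.imread('pics/top0.png').astype(int); m=((im[:,:,2]>150)&(im[:,:,1]<70)).astype(np.uint8); m[:,300:]=0
    q=max(cv2.findContours(m,0,1)[0],key=cv2.contourArea); 
    for x in cv2.boxPoints(cv2.minAreaRect(q)): print('box',R@(at('top',x,.04)[:2]-P[:2])*1e3)
    for n,b,z in(('glass',(171,266,16,22),.03),('timer',(158,177,29,28),.016),('pen',(214,177,49,18),.009)):
        u=(b[0]+b[2]/2,b[1]+b[3]/2); a=at('top',u,z); print(n,a,R@(a[:2]-P[:2])*1e3)
    a=cv2.imread('pics/top0.png');s3=3
    big=cv2.resize(a,None,fx=3,fy=3,interpolation=2)
    def line(p,q,col): 
        A=[tuple(int(v) for v in (proj('top',w(P,t))+.5)*3) for t in(p,q)]; cv2.line(big,*A,col,1)
    for y in(-28.5,28.5): line((-215,y,22),(122,y,22),(0,255,0))
    line((-200,75,56),(45,75,56),(0,255,255)); line((0,44,35),(0,0,35),(255,0,0)); line((130,-33.5,36),(130,33.5,36),(255,0,255))
    line((-211,38,38),(-211,50,38),(255,0,0)); line((-215,-38,6),(-215,54,6),(0,255,0)); line((56,38,38),(56,50,38),(255,0,0))
    cv2.imwrite('pics/ov.png',big[330:900,420:1200])
    for x,y in((-170,32),(7,32),(-70,32)): 
        t=w(P,(x,y,16)); print('tcp',t,np.hypot(*t[:2]))
E
python3 fit.py
```

```text
[np.float64(0.5204645948889676), np.float64(0.09056597860158493), np.float64(1.628798672492352)] [0.53739829 0.08815467 1.75931909]
[[-0.1, 0.6], [-0.5, 0.5], [1.0, -1.0], [-0.6, -1.9], [1.7, 0.2], [-0.0, -1.4], [-1.9, 0.0], [-1.0, 1.3]]
box [-51.14040421 -22.5557174 ]
box [-134.84204123  -22.1742052 ]
box [-133.77032944   25.41206615]
box [-50.96195436  24.71192863]
glass [0.43372248 0.17140341 0.03      ] [101.20343098  86.2374148 ]
timer [0.6343083 0.1612754 0.016    ] [  53.66347284 -108.89638591]
pen [0.61973526 0.00600875 0.009     ] [-96.12107848 -65.48333037]
tcp [ 0.53782462 -0.08483036  0.016     ] 0.544473613573809
tcp [0.5046534  0.08903358 0.016     ] 0.5124471044881899
tcp [0.51908382 0.01339786 0.016     ] 0.5192566950214189
```

View pics/ov.png

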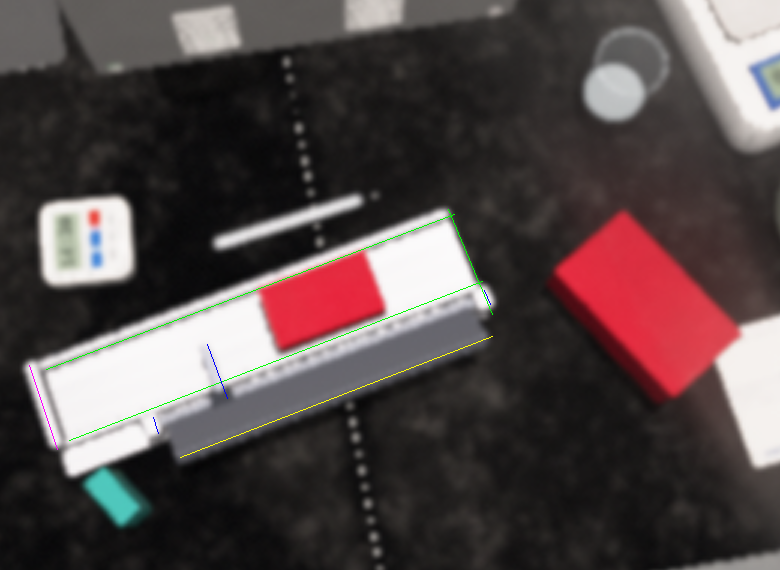

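The overlay fits the chute to about 2 mm. The box spans x −137 to −48 (chute frame) at y≈1, which agrees with its listed size. Now I straddle the wall behind the box: one finger over the treadle (y=72), the other over the deck (y=−8).

```bash
cat >> h.py <<'E'
from scipy.spatial.transform import Rotation
def w(p):
    P=np.load('P.npy'); c,s=np.cos(P[2]),np.sin(P[2])
    return np.array([P[0]+(c*p[0]-s*p[1])/1e3,P[1]+(s*p[0]+c*p[1])/1e3,p[2]/1e3])
def inv(t):
    P=np.load('P.npy'); c,s=np.cos(P[2]),np.sin(P[2]); d=(np.array(t[:2])-P[:2])*1e3
    return np.array([c*d[0]+s*d[1],-s*d[0]+c*d[1],t[2]*1e3])
def quat(sg):
    P=np.load('P.npy'); y=sg*np.array([-np.sin(P[2]),np.cos(P[2]),0]); z=np.array([0,0,-1.])
    q=Rotation.from_matrix(np.stack([np.cross(y,z),y,z],1)).as_quat(); return [q[3],*q[:3]]
E
python3 - <<'E'
from h import *
ok={}
for sg in(1,-1):
    js=[bot.solve_ik(w(p).tolist(),quat(sg)) for p in((-165,32,200),(-165,32,16),(7,32,16))]
    print(sg,[None if j is None else np.round(j,2).tolist() for j in js]); ok[sg]=all(j is not None for j in js) and max(abs(j[5]) for j in js)
sg=min([s for s in ok if ok[s]],key=lambda s:ok[s]); np.save('sg.npy',sg)
bot.set_gripper(.77); print(bot.read_gripper_width())
bot.move_pose(w((-165,32,200)).tolist(),quat(sg))
bot.move_linear(w((-165,32,85)).tolist(),speed=.15)
print(sg,inv(bot.read_position()),bot.read_ft_force(),bot.read_clock())
a=snap('top'); b=snap('scene')
a=cv2.resize(a[170:290,140:340],None,fx=3.5,fy=3.5,interpolation=2)[:,:,::-1]
cv2.imwrite('pics/t1.png',a)
cv2.imwrite('pics/s1.png',cv2.resize(b[120:280,160:360],None,fx=3.7,fy=3.7,interpolation=2)[:,:,::-1])
E
```

```text
1 [[-0.28, 0.34, -0.26, 0.97, 0.0, -2.04], [-0.28, 0.55, -0.47, 0.55, 0.0, -2.04], [0.03, 0.51, -0.55, 0.51, 0.0, -1.73]]
-1 [[-0.28, 0.34, -0.26, 0.97, 0.0, 1.1], [-0.28, 0.55, -0.47, 0.55, 0.0, 1.1], [0.03, 0.51, -0.55, 0.51, 0.0, 1.41]]
0.7666425901486323
-1 [-165.12236501   31.3397015    85.71489   ] [ 0.54735268  0.05738703 -0.52619252] 4.6
```

View pics/s1.png

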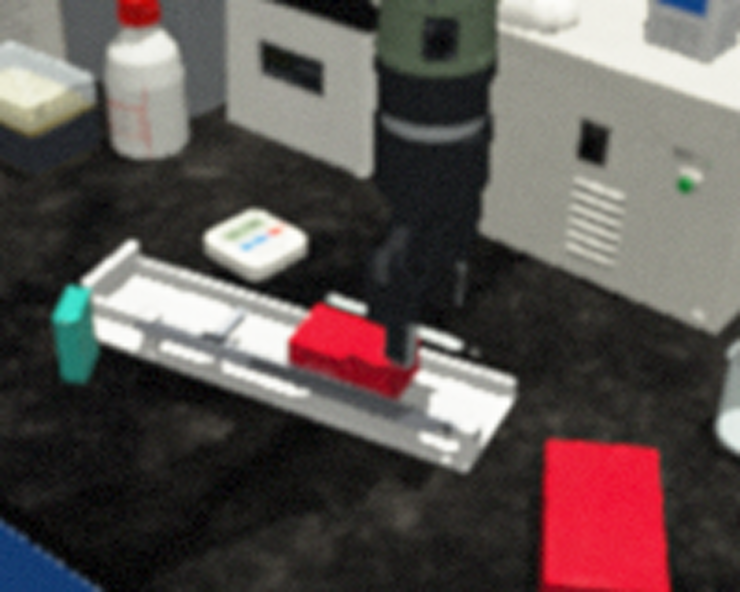

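Scene view: the gripper is above the chute's entrance half. The near fingertip is at full-frame (268,218), and the box and gate are undisturbed. I check the near tip against its predicted position, then use the wrist camera.

Run:
```python
from h import *
for z in(86,92): print(z,proj('scene',w((-165,72,z))),proj('scene',w((-165,-8,z))))
b=snap('wrist'); cv2.imwrite('pics/w1.png',b[:,:,::-1])
print(bot.calibration('wrist')['hand_eye'])
```

```text
86 [266.14718109 221.31589816] [279.54017154 204.21878361]
92 [266.21529862 219.42489086] [279.65405598 202.38331337]
[[ 0.00211619 -0.96332679 -0.26832258  0.06708085]
 [ 0.99999636  0.00248712 -0.00104251  0.00128391]
 [ 0.00167162 -0.2683194   0.96332855 -0.14190407]
 [ 0.          0.          0.          1.        ]]
```

View pics/w1.png

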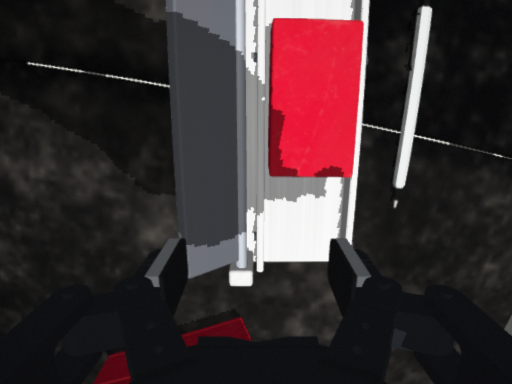

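The wrist view shows the box's rear edge at v≈176 (u 271–351), the treadle at u 170–245, the deck end at v≈262, and the fingertips at (165,260) and (350,260). I use it to verify the pose.

```bash
cat >> h.py <<'E'
def wat(uv,z,pos=None,q=None):
    k=bot.calibration('wrist'); K=np.array(k['mtx']); H=np.array(k['hand_eye'])
    pos=bot.read_position() if pos is None else pos; q=bot.read_tool_rot() if q is None else q
    R=Rotation.from_quat([*q[1:],q[0]]).as_matrix()
    d=np.array([(uv[0]-K[0,2])/K[0,0],(uv[1]-K[1,2])/K[1,1]]); s=d.copy()
    for _ in range(20): s=d/(1+k['k1']*(s@s))
    o=R@H[:3,3]+pos; v=R@H[:3,:3]@np.array([s[0],s[1],1]); return o+v*(z-o[2])/v[2]
E
python3 - <<'E'
from h import *
for n,uv,z in(('rearL top',(271,176),40),('rearR top',(351,177),40),('frontL',(273,20),40),('frontR',(362,19),40),('deckend',(338,262),6),('wallL end in',(264,271),22),('wallR in',(356,100),22),('wallL in',(264,100),22),('treadle edge',(187,270),56),('treadle edge2',(171,30),56),('block',(240,270),38)):
    print(n,np.round(inv(wat(uv,z/1e3)),1))
print(bot.read_ft_force())
E
```

```text
rearL top [-139.6   22.    40. ]
rearR top [-140.   -26.1   40. ]
frontL [-53.5  21.8  40. ]
frontR [-52.  -26.6  40. ]
deckend [-214.2  -31.8    6. ]
wallL end in [-212.7   25.2   22. ]
wallR in [-95.  -31.1  22. ]
wallL in [-95.6  26.1  22. ]
treadle edge [-193.5   72.    56. ]
treadle edge2 [-61.6  73.2  56. ]
block [-203.2   41.3   38. ]
[-0.17816023 -0.16645482  0.01659934]
```

The wrist camera puts the chute about 2.4 mm further to −y. I correct for that, then press the treadle.

Run:
```python
from h import *
P=np.load('P.npy'); n=w((-0.5,-2.4,0)); P[:2]=n[:2]; np.save('P.npy',P)
q=quat(int(np.load('sg.npy')))
bot.move_linear(w((-166,32,80)).tolist(),speed=.1)
f0=np.array(bot.read_ft_force())
bot.move_linear(w((-166,32,26)).tolist(),speed=.06)
print(inv(bot.read_position()),np.array(bot.read_ft_force())-f0)
for z in np.arange(24,9.5,-1):
    bot.move_linear(w((-166,32,z)).tolist(),speed=.04)
    f=np.array(bot.read_ft_force())-f0; print(z,np.round(inv(bot.read_position()),1),np.round(f,1))
    if f[2]>9: break
b=snap('wrist'); cv2.imwrite('pics/w2.png',b[:,:,::-1]); print(bot.read_clock())
b=snap('scene'); cv2.imwrite('pics/s2.png',cv2.resize(b[120:280,160:360],None,fx=3.7,fy=3.7,interpolation=2)[:,:,::-1])
print([x['bbox'] for x in bot.search_frame('scene','gate_tip')[:1]])
```

```text
[-165.94720256   31.83508306   26.24619162] [-1.60459906  0.80074084  2.02553542]
24.0 [-166.1   31.5   24.3] [-1.2  0.3  2.8]
23.0 [-166.1   31.6   23.2] [-0.7 -0.   2.9]
22.0 [-166.2   31.6   22.1] [-0.1  0.9  3. ]
21.0 [-166.1   31.6   21.1] [1.  0.6 3.7]
20.0 [-166.1   31.6   20.1] [ 1.3 -0.3  3.8]
19.0 [-166.1   32.    19. ] [ 2.  -0.   3.5]
18.0 [-166.    32.1   17.9] [ 0.4 -0.1  3.9]
17.0 [-166.    32.2   16.9] [ 1.  -0.   4.2]
16.0 [-165.9   32.2   15.9] [-0.1  1.2  4.2]
15.0 [-165.9   32.1   14.9] [ 0.9 -0.2  3.4]
14.0 [-166.    32.    14.2] [-0.5 -0.3  5.3]
13.0 [-166.    31.9   13.8] [-0.6  1.3 12.6]
9.1
[[198.3, 197.9, 85.4, 55.5]]
```

View pics/s2.png

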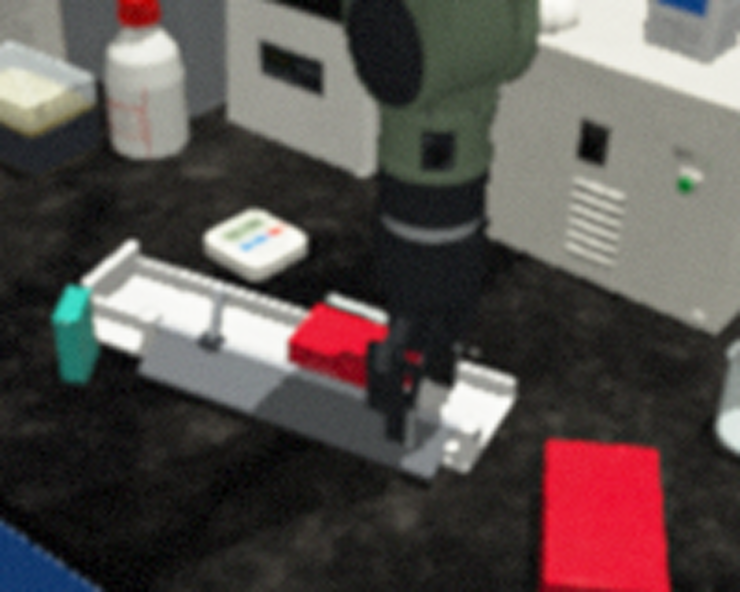

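The gate arm stands up at crop (215,320), the treadle is on its stop at TCP z≈14, and the box has not moved. I back off 0.8 mm and push.

Run:
```python
from h import *
bot.move_linear(w((-166,32,14.7)).tolist(),speed=.03)
print(bot.read_ft_force())
for x in(-140,-100,-60,-20):
    bot.move_linear(w((x,32,14.7)).tolist(),speed=.05)
    print(np.round(inv(bot.read_position()),1),np.round(bot.read_ft_force(),1))
p=bot.read_position()
b=snap('wrist'); t=snap('top'); s=snap('scene')
out=np.hstack([cv2.resize(b,(400,300)),cv2.resize(s[150:270,165:325],(400,300))]); 
cv2.imwrite('pics/p3.png',out[:,:,::-1]); cv2.imwrite('pics/w3.png',b[:,:,::-1]);print(bot.read_clock())
```

```text
[ 0.38781908 -0.09389599  5.56286233]
[-138.7   32.7   14.4] [-3.  1.  4.]
[-99.3  31.9  14.7] [-1.4 -0.5  4.4]
[-59.2  32.2  14.6] [-1.7  0.4  4.2]
[-19.2  32.2  14.6] [-1.3 -0.3  4.7]
13.1167
```

View pics/p3.png

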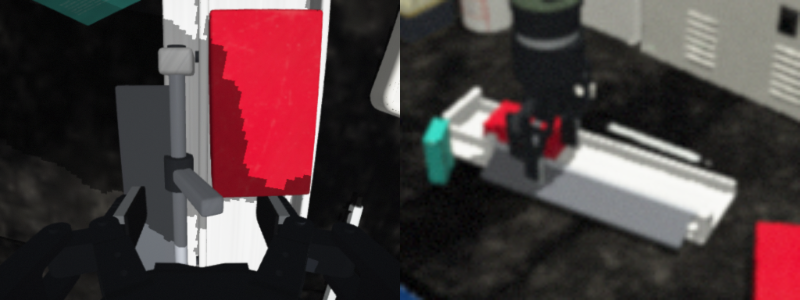

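The box is passing under the raised arm with no contact; its rear edge is at wrist row ≈248 full-frame. I continue past the gate with a force guard.

Run:
```python
from h import *
print('rear',inv(wat((271,248),.04)),inv(wat((397,248),.04)))
for x in(-5,9):
    print(bot.move_linear(w((x,32,14.7)).tolist(),speed=.04,until_force=8),np.round(inv(bot.read_position()),1),np.round(bot.read_ft_force(),1))
b=snap('wrist'); pos,q=bot.read_position(),bot.read_tool_rot(); 
t=snap('top'); s=snap('scene'); print(bot.read_clock())
m=((b[:,:,0]>90)&(b[:,:,1]<60)).astype(np.uint8); c=max(cv2.findContours(m,0,1)[0],key=cv2.contourArea)[:,0]
v=c[:,1].max(); print('rear px',v,inv(wat((330,v),.04)))
out=np.hstack([cv2.resize(b,(400,300)),cv2.resize(s[150:270,165:325],(400,300))]); cv2.imwrite('pics/p4.png',out[:,:,::-1])
```

```text
rear [-6.81782727 25.60858904 40.        ] [ -7.09069445 -24.98601474  40.        ]
False [-4.4 31.9 14.7] [-2.4 -1.   3.2]
False [ 9.8 32.  14.7] [-1.2 -1.1  3.9]
14.2917
rear px 252 [20.37982892  2.00404089 40.        ]
```

View pics/p4.png

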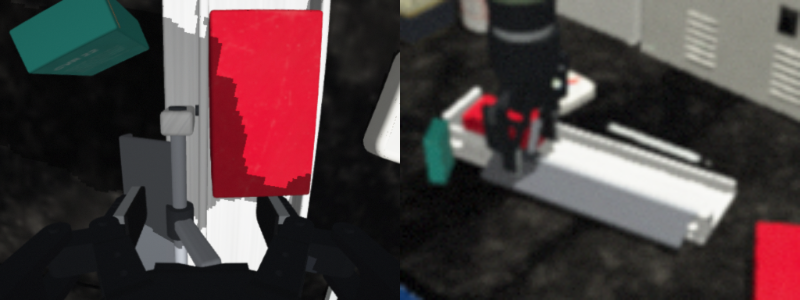

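The box rear is at x≈20, past the gate (arm ±4), and the arm is still raised. I retract while holding the treadle, then release it.

Run:
```python
from h import *
bot.move_linear(w((-60,32,14.7)).tolist(),speed=.06); print(np.round(bot.read_ft_force(),1))
bot.move_linear(w((-60,32,70)).tolist(),speed=.05); print(np.round(bot.read_ft_force(),1))
bot.move_linear(w((-60,32,130)).tolist(),speed=.15)
bot.move_linear(w((-130,32,200)).tolist(),speed=.15)
bot.move_pose([0.3,-0.25,0.25],bot.read_tool_rot()) if bot.solve_ik([0.3,-0.25,0.25],bot.read_tool_rot()) is not None else None
bot.wait(.3)
t=snap('top'); s=snap('scene'); print(bot.read_clock(),bot.read_ft_force())
out=np.hstack([cv2.resize(t[165:285,145:305],(400,300)),cv2.resize(s[150:270,165:325],(400,300))]); cv2.imwrite('pics/p5.png',out[:,:,::-1])
m=((t[:,:,0]>150)&(t[:,:,1]<70)).astype(np.uint8); m[:,300:]=0
for x in cv2.boxPoints(cv2.minAreaRect(max(cv2.findContours(m,0,1)[0],key=cv2.contourArea))): print(inv(at('top',x,.04)))
```

```text
[-1.8 -0.7  3.4]
[-0.   0.6  0.2]
19.8083 [-0.66594052 -0.20809722  0.68126097]
[109.11940605 -19.7901272   40.        ]
[ 24.20580235 -21.31319523  40.        ]
[22.51170274 28.47357653 40.        ]
[106.51107644  29.5340377   40.        ]
```

View pics/p5.png

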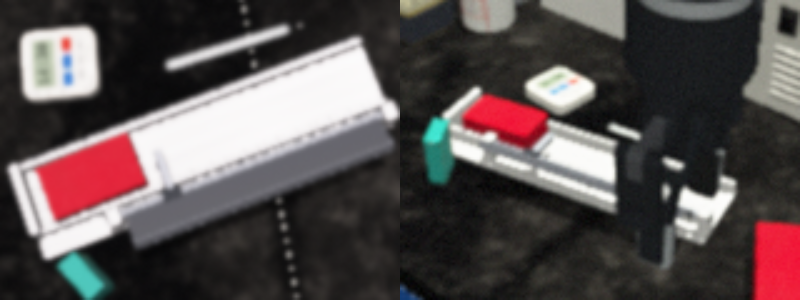

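The box sits wholly in the end bay, the gate is level and shut behind it, the treadle is back up, the bystanders are unmoved and the robot is clear.

```bash
python3 -c "
from cell import bot
print(bot.close_job())"
```

```text
the job is handed in; nothing more can be done
None
```

The slide box is in the end bay with its rear edge about 20 mm past the gate, the gate is shut behind it, nothing else looks moved, the robot is clear, and I handed the job in at about 20 s of robot time.

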